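Press a label holder home behind the shelf lip and keep it there

ROBOT

A 6-joint arm with a two-finger parallel gripper is mounted at the origin on the work surface. World frame = base frame: x ahead of the robot, y to its left, z up, the work surface at z = 0. Lengths are in m, angles in rad, forces in N, time in s.
With the tool pointing down it reaches from about 0.35 to 0.775 m from the base axis. Payload 7.3 kg.
Tool frame: the origin (TCP) lies on the centre line of the jaws, within the pads' length; the fingertips stand 17 mm ahead of it and the grasp point (between the pads) lies 2 mm behind it (robot.tcp_to_tips is the distance from the TCP to the fingertips, in m); z points along the fingers, y is the line along which they close (so a half turn about z gives the same grasp; the last joint's range is limited). The gripper opens to 92 mm and grips with 3 to 60 N. Pads are 19 mm wide; open, the fingers measure 130 mm over their backs; the gripper's body (75 mm by 190 mm) begins 47 mm behind the grasp point.
Start: joints at [0.957, 0.342, 1.524, -0, 1.275, -0.146], TCP at [0.237, 0.469, 0.244] pointing down, gripper open.
Joint ranges: [-2.53, 2.53], [-0.77, 2.02], [0.04, 2.7], [-1, 4.14], [0.28, 2.66], [-3.11, 3.11]. Speed limits (rad/s): [2.57, 2.57, 3.14, 3.14, 3.14, 3.14].

INTERFACE

Orientations are given as [roll, pitch, yaw] about the fixed x, y, z axes, in that order (R = Rz(yaw) Ry(pitch) Rx(roll)).
In Python, from cell import robot gives the robot as it stands. The module is installed in compiled form; this text tells all that it offers.
- The arm moves only by the tool carry_out, never from a script. Its argument "commands" is a list of rows, each a list of 3 entries, a list of its own where there are three numbers: the shift along the tool's x, y, z in m, then the turn about the tool's z in rad, then the opening, from 0 (shut) to 1 (fully open). In form: [[[dx, dy, dz], yaw, claw], ...]. A call has 1 to 20 rows; each row shifts and turns the commanded pose from where the row before left it, along the tool's axes as they then stand; what a row does not reach is not made up. A row lasts 1/8 s, in which the tool goes at most 62.5 mm and 10.7 degrees, less where a joint would pass 70% of its speed; a pose out of reach is approached as far as the arm can. A call is refused whole if a number of a shift passes 0.0625 or a number of a turn 0.188, either way. A call with a gripper value outside its range is refused whole. The fingers move at their own pace and stop on an object; "newtons" is the grip in N (left out, the last holds). Time passes only in rows, so rows that do not move let the fingers close. It gives the time, the measured TCP pose, the force, the opening and the grip force at its end, in the units of the state.
- robot.observe(): the state, without advancing time (a new reading comes with each control period).
- robot.read_camera(name): name is "scene" or "top" or "wrist"; returns a dict with "pixels" (384x512x3 uint8, red, green, blue), "fx", "fy", "cx", "cy" (pixels), "k1" (the pictures are not rectified: a ray, as slopes to the right and down, at radius r is drawn at 1 + k1 r^2 times it, then the intrinsics apply), "view" (4x4, takes a point from world to camera coordinates); the wrist camera has in their place "T_tool_cam" (4x4, takes a point from camera to tool coordinates, whose origin is the TCP and whose axes are the flange's). Camera axes: x right, y up, looking along -z (the intrinsics and any distortion apply to the point x, -y, -z); pixel columns grow to the right and rows downward; lengths in m; the calibration is good to about 2 mm. A picture is of the moment at which its call begins: read the wrist's pose just before it. There is no depth.
- robot.hand_in(): hands the job in; it is judged then, once.
Trained networks look in a picture, given as the dict that the camera call returned (one of the last four; its "shot" number tells which), for a name from the list of things; names that differ only in an ending like _2 or _b are one class to them, and where a whole thing is asked for, a point or a joint stands for the part that bears it (a point fixed in the world has none). Each returns a list of dicts, best first, with "p" (0 to 1); they miss things now and then, are a little off and sometimes report something else, mostly with a low value. They report only what shows in the picture. A call takes as long as a camera call.
- robot.find_in(picture, name): "at" ([column, row] in pixels, amid what is visible of it).
- robot.tip_of(picture, name): "at" ([column, row] in pixels: a listed point, or the origin of a listed thing).
The state is a dict: "time": time; "qpos": joint angles; "qvel": joint speeds; "joint_efforts": joint torques, N m; "tool_pos": TCP position; "tool_rot": TCP orientation; "contact_force": force on the tool from outside, world axes, zero at the start; "torque": the same for the moment, N m; "opening": finger opening in m; "grip_force": force on a finger pad.
Only numpy, scipy, OpenCV 4.12 (cv2) and the standard library are available. Lean on these libraries where they do the work, as an engineer would, in place of code of your own. Each camera call takes 0.05 s, during which the arm holds its last target. There are 200 camera calls.

TASK

Take the label holder that is both tall and wide out of the slotted wooden stand, slip it upright down behind the lip of the one empty clip on the shelf's front edge, and push it firmly, without ramming, fully down against the clip's springy seat. Leave everything else where it is. Finish while still holding the holder pressed fully home: the spring lifts it again if you let go.

Things in the scene. Friction and masses are not known exactly. Their poses are not given: they have to be found in the camera images.
- holder_mid (a point): Centre of the label holder to be fitted: an upright flat aluminium frame with a paper card in both faces, 60 wide (its y) x 96 tall (its z) x 8 mm thick (its x), 56 to 112 g, the same front and back. It stands in one of three places in the slot of the wooden stand; this point is half-way up, 48 mm above its lower edge. Pinch it front to back above the stand. Of the three holders in the stand it is the only one that is both tall and wide.
- holder_foot (a point): Middle of the lower edge of the same holder (48 mm below its centre); axes as the holder's.
- holder: The same holder; origin at the middle of its lower edge, z up along it, x through its thickness.
- stand: Fixed wooden stand, 70 (x) x 250 (y) x 40 mm high, origin at the centre of its underside. A slot 10 mm wide and 25 mm deep runs along its y through the middle; the three holders stand in it in line, 80 mm apart, in any order, their lower edges 15 mm above the bench.
- narrow_mid (a point): Centre of a narrow holder in the stand (34 wide x 96 tall x 8 mm thick): leave it.
- short_mid (a point): Centre of a short holder in the stand (60 wide x 62 tall x 8 mm thick): leave it.
- shelf: Fixed low plywood shelf, 200 deep (x) x 300 wide (y) x 85 mm high, origin at the centre of its underside, its front edge facing the robot (its -x). Three dark steel clips are fixed side by side on the front edge, 90 mm apart; two already have holders just like the one to be fitted, one (any of the three) is empty.
- clip: The empty clip: a pocket open at the top, between a lip (towards the robot, -x) and a back plate against the shelf (+x). Inside 12 wide (x) and 68 long (y), outside 18 x 74 mm; the lip ends 50 mm above the clip's underside and its last 8 mm flare outwards, the end cheeks end at 46 mm, the back plate at 53 mm (flush with the shelf top). Origin at the centre of its underside, 32 mm above the bench; axes x away from the robot, y along the shelf, z up.
- clip_mouth (a point): Middle of the empty clip's opening, at the height of the lip's top edge (50 mm above the clip's underside, 82 mm above the bench).
- clip_home (a point): Where the middle of the holder's lower edge is when fully home: centre of the pocket, 32 mm below the lip's top edge (50 mm above the bench).
- seat (a joint): Springy seat in the bottom of the empty clip, how far it is pressed down, in m: 0 up (its top 20 mm below the lip's top edge), 0.012 fully down against a stop. It starts to move at about 3 N and takes about 9 N fully down; it springs back when let go.
- jar_a: Small amber glass jar with steel cap, 48 mm across, 62 mm tall, on the shelf, behind the clips; origin under its middle. Leave it.
- jar_b: Second such jar on the shelf; origin under its middle. Leave it.
- tin: Wax tin, 64 mm across, 50 mm tall, on the bench between shelf and stand; origin under its middle. Leave it.
- offcut: Dark wooden offcut, 50 x 90 x 35 mm high, on the bench in front of the shelf; origin under its middle. Leave it.
- driver: Screwdriver lying on the bench in front of the shelf. Leave it.
- square: Try square lying on the bench beyond the stand. Leave it.
- mallet: Hammer lying on the bench to the robot's right. Leave it.

How it is judged:
By the outcome, as a careful person would: the job done as asked, in the order asked, and still so for the second after the job is handed in, while the arm keeps its last pose, push and grip.
It also fails if it takes over 43 s, if anything falls off the work surface, if the arm or the gripper's body presses on something with over 40 N, if the wrist force passes 120 N, or if a joint passes its speed limit or range.

## Working session

There is one attempt and no reset: what is moved stays moved. The work goes in short steps, Python scripts to look and compute and a tool call to move; the robot and the scene stay as the last step left them, time stands still between calls to the robot, and variables do not carry over. Pictures are saved under pics/ and viewed, at most 10 in all, crops included, and the job is handed in when it is done.

Besides the shell and the picture viewer there is one more tool, called after "Request:" as name(argument=value, ...) on one line, values as JSON. carry_out: Moves the arm, as the interface text tells. Its arguments: {"type":"object","properties":{"commands":{"type":"array"},"newtons":{"type":"number"}},"required":["commands"]}

```bash
mkdir -p pics
cat > h.py <<'E'
import numpy as np, cv2
from cell import robot
from scipy.spatial.transform import Rotation as R
def ray(p,uv,s=None):
    K=np.array([[p['fx'],0,p['cx']],[0,p['fy'],p['cy']],[0,0,1]])
    # drawn = ray*(1+k1 r^2)
    x,y=cv2.undistortPoints(np.array([[uv]],float),K,np.array([p['k1'],0,0,0,0]))[0,0]
    d=np.array([x,-y,-1])
    if 'view' in p: T=np.linalg.inv(p['view'])
    else:
        T=np.eye(4); T[:3,:3]=R.from_euler('xyz',s['tool_rot']).as_matrix(); T[:3,3]=s['tool_pos']; T=T@p['T_tool_cam']
    return T[:3,3],T[:3,:3]@d
def atz(p,uv,z,s=None):
    o,d=ray(p,uv,s); return o+d*(z-o[2])/d[2]
def tri(rs):
    A=0;b=0
    for o,d in rs:
        d=d/np.linalg.norm(d);P=np.eye(3)-np.outer(d,d);A=A+P;b=b+P@o
    return np.linalg.solve(A,b)
def save(p,n): cv2.imwrite('pics/'+n,p['pixels'][:,:,::-1])
E
python3 - <<'E'
from h import *
np.set_printoptions(precision=4,suppress=True)
s=robot.observe(); print(s)
im=[]
for c in ['scene','top']:
    p=robot.read_camera(c); save(p,c+'1.png')
    for n in ['holder_mid','holder_foot','narrow_mid','short_mid','stand','shelf','clip','clip_mouth','clip_home']:
        print(c,n,[(np.round(q['at'],1).tolist(),round(q['p'],2)) for q in robot.tip_of(p,n)[:3]])
p=robot.read_camera('wrist');print(p['T_tool_cam'],p['fx'])
E
```

```text
{'time': 0.0, 'qpos': array([ 0.957 ,  0.3427,  1.525 , -0.    ,  1.2754, -0.146 ]), 'qvel': array([ 0.0007, -0.0024,  0.0015,  0.0001, -0.0007,  0.0004]), 'joint_efforts': array([  0.0026, -43.1241, -24.4223,   0.0719,   0.0557,  -0.0001]), 'tool_pos': array([0.2365, 0.4683, 0.243 ]), 'tool_rot': array([-3.14  , -0.0002,  2.6738]), 'contact_force': array([-0.438 , -0.3071, -0.2943]), 'torque': array([0.006 , 0.0335, 0.0431]), 'grip_force': 0.0, 'opening': 0.09163658739250737}
scene holder_mid [([383.1, 190.7], 0.83)]
scene holder_foot [([374.5, 201.5], 0.78)]
scene narrow_mid [([357.0, 187.4], 0.54)]
scene short_mid [([331.7, 192.8], 0.63)]
scene stand [([355.8, 207.0], 0.94)]
scene shelf [([243.4, 247.6], 0.88)]
scene clip [([242.4, 215.7], 0.65), ([395.2, 247.6], 0.51), ([377.1, 202.7], 0.44)]
scene clip_mouth [([396.4, 249.0], 0.74), ([242.4, 202.3], 0.55)]
scene clip_home [([243.9, 210.7], 0.39)]
top holder_mid [([121.6, 209.7], 0.39)]
top holder_foot [([280.4, 152.3], 0.66), ([124.5, 203.8], 0.51)]
top narrow_mid [([148.5, 208.4], 0.62)]
top short_mid [([172.0, 213.7], 0.65), ([279.1, 152.4], 0.44)]
top stand [([149.2, 209.4], 0.85)]
top shelf [([277.4, 152.7], 0.89)]
top clip [([279.5, 184.1], 0.66)]
top clip_mouth [([280.7, 184.2], 0.66)]
top clip_home [([276.8, 182.7], 0.74)]
[[-0.0014  0.9555  0.2951  0.0807]
 [ 1.      0.0011  0.0014 -0.0009]
 [ 0.001   0.2951 -0.9555 -0.1417]
 [ 0.      0.      0.      1.    ]] 264.3349410640286
```

Run:
```python
from h import *
np.set_printoptions(precision=4,suppress=True)
a=cv2.imread('pics/scene1.png');b=cv2.imread('pics/top1.png')
cv2.imwrite('pics/s1.png',cv2.resize(a[150:320,160:440],None,fx=2.8,fy=2.8,interpolation=cv2.INTER_CUBIC))
cv2.imwrite('pics/t1.png',cv2.resize(b[90:280,80:340],None,fx=3,fy=3,interpolation=cv2.INTER_CUBIC))
s=robot.read_camera('scene');t=robot.read_camera('top')
print('cams',np.linalg.inv(s['view'])[:3,3],np.linalg.inv(t['view'])[:3,3],t['fx'],s['fx'])
print('stand',atz(t,(149.2,209.4),0),atz(s,(355.8,207.0),0))
print('shelf',atz(t,(277.4,152.7),0),atz(s,(243.4,247.6),0))
print('clip_mouth',atz(t,(280.7,184.2),.082),atz(s,(242.4,202.3),.082))
print('home',atz(t,(276.8,182.7),.05),'clip',atz(t,(279.5,184.1),.032),atz(s,(242.4,215.7),.032))
for n,z,u,v in [('mid',.063,(121.6,209.7),(383.1,190.7)),('narrow',.063,(148.5,208.4),(357,187.4)),('short',.046,(172,213.7),(331.7,192.8))]:
    print(n,atz(t,u,z),atz(s,v,z))
```

```text
cams [ 1.4267 -0.1108  0.7054] [ 0.4883 -0.0573  1.0997] 380.0237408421385 350.3419170674055
stand [0.5195 0.2688 0.    ] [0.5275 0.2619 0.    ]
shelf [ 0.6944 -0.1033  0.    ] [ 0.6997 -0.1115  0.    ]
clip_mouth [ 0.5935 -0.1103  0.082 ] [ 0.5938 -0.1109  0.082 ]
home [ 0.6007 -0.1011  0.05  ] clip [ 0.5989 -0.1095  0.032 ] [ 0.595 -0.112  0.032]
mid [0.5148 0.3291 0.063 ] [0.5275 0.3395 0.063 ]
narrow [0.5204 0.2522 0.063 ] [0.5052 0.2617 0.063 ]
short [0.5078 0.1895 0.046 ] [0.5077 0.1805 0.046 ]
```

View pics/s1.png

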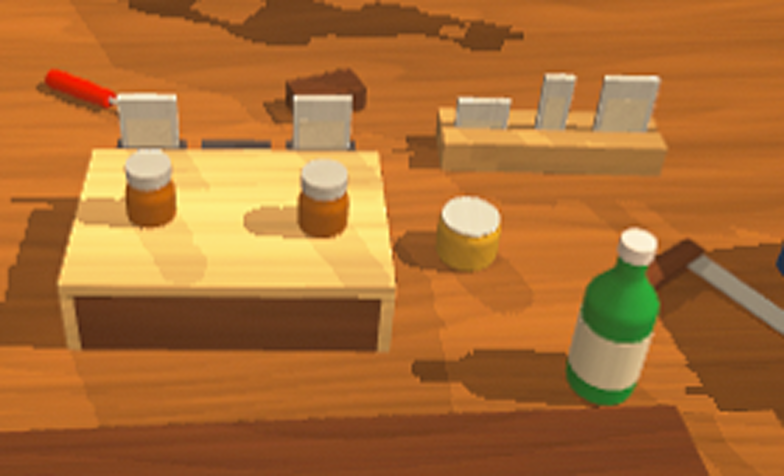

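View pics/t1.png

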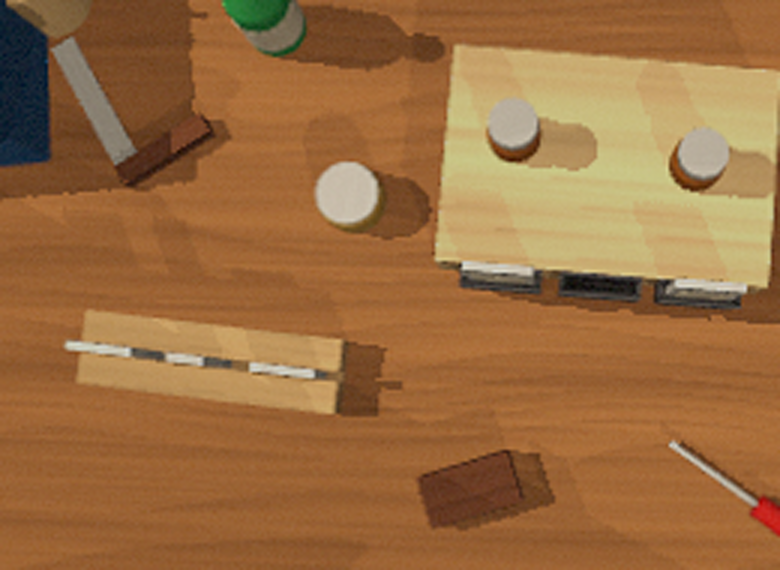

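The scene view shows the tall, wide holder at the stand's left end (383,191). The middle clip (242,203) is empty, and the top view agrees. Next I'll get the yaw angles.

Run:
```python
from h import *
np.set_printoptions(precision=4,suppress=True)
t=robot.read_camera('top');s=robot.read_camera('scene')
c=lambda x,y:(80+x/3,90+y/3)
e=lambda x,y:(160+x/2.8,150+y/2.8)
def seg(n,p,a,b,z):
    A,B=atz(p,a,z),atz(p,b,z);d=A-B; print(n,A,B,'yaw',-np.arctan2(d[0],d[1]))
seg('stand back',t,c(86,311),c(343,340),.04); seg('stand front',t,c(78,381),c(337,412),.04)
seg('holder top',t,c(65,346),c(131,352),.111); seg('short top',t,c(249,368),c(315,375),.077)
seg('stand back s',s,e(664,145),e(440,142),.04)
seg('shelf front',t,c(436,263),c(766,290),.085); seg('shelf back',t,c(455,45),c(778,70),.085)
seg('shelf s front',s,e(379,152),e(93,150),.085)
seg('clip front',t,c(558,294),c(637,301),.082)
seg('holder s top',s,e(659,77),e(604,77),.111)
```

```text
stand back [0.5604 0.3784 0.04  ] [0.5386 0.1285 0.04  ] yaw -0.08685587918270819
stand front [0.4933 0.3832 0.04  ] [0.4712 0.1319 0.04  ] yaw -0.08771149444521753
holder top [0.5238 0.3673 0.111 ] [0.52   0.3058 0.111 ] yaw -0.0614120289271342
short top [0.5094 0.2072 0.077 ] [0.5046 0.1464 0.077 ] yaw -0.07836808582392639
stand back s [0.5578 0.3788 0.04  ] [0.5404 0.1271 0.04  ] yaw -0.06900028448251108
shelf front [0.6075 0.039  0.085 ] [ 0.59   -0.2574  0.085 ] yaw -0.05925590142636558
shelf back [0.8089 0.0279 0.085 ] [ 0.7925 -0.268   0.085 ] yaw -0.055386673931152076
shelf s front [0.6148 0.0439 0.085 ] [ 0.5972 -0.2551  0.085 ] yaw -0.05871268901619129
clip front [ 0.5823 -0.071   0.082 ] [ 0.5776 -0.1419  0.082 ] yaw -0.06597871898679135
holder s top [0.5255 0.3688 0.111 ] [0.5226 0.3077 0.111 ] yaw -0.04755754053985478
```

Request:
carry_out(commands=[[[0, 0, 0], 0.17, 0.6], [[0, 0, 0], 0.17, 0.6], [[0, 0, 0], 0.17, 0.6], [[0, 0, 0], 0.17, 0.6], [[0, 0, 0], 0.17, 0.6], [[0, 0, 0], 0.17, 0.6], [[0, 0, 0], 0.164, 0.6], [[-0.018, 0.049, 0], 0, 0.6], [[-0.018, 0.049, 0], 0, 0.6], [[-0.018, 0.049, 0], 0, 0.6], [[-0.018, 0.049, 0], 0, 0.6], [[-0.018, 0.049, 0], 0, 0.6], [[-0.018, 0.05, 0], 0, 0.6], [[0, 0, 0], 0, 0.6], [[0, 0, 0], 0, 0.6], [[0, 0, 0], 0, 0.6]])

```text
time: 3.25
tool_pos: [0.5209, 0.3379, 0.244]
tool_rot: [-3.141, -0.0, 1.491]
contact_force: [-0.5, 0.6, 0.4]
opening: 0.055
grip_force: 0.0
```

Run:
```python
from h import *
np.set_printoptions(precision=4,suppress=True)
s=robot.observe();p=robot.read_camera('wrist');save(p,'w1.png');print(s['tool_pos'],s['tool_rot'],s['contact_force'],p['k1'],p['cx'],p['cy'],p['fy'])
for n,z in [('holder_mid',.063),('holder_foot',.015),('stand',0)]:
    for q in robot.tip_of(p,n)[:2]: print(n,q['at'],q['p'],atz(p,q['at'],z,s))
np.save('w1s.npy',np.r_[s['tool_pos'],s['tool_rot']])
```

```text
[0.5209 0.3379 0.244 ] [-3.1414 -0.0002  1.4913] [-0.4832  0.5635  0.3685] 0.012118515516700479 249.8501966309935 192.2031358740378 264.3349410640286
```

View pics/w1.png

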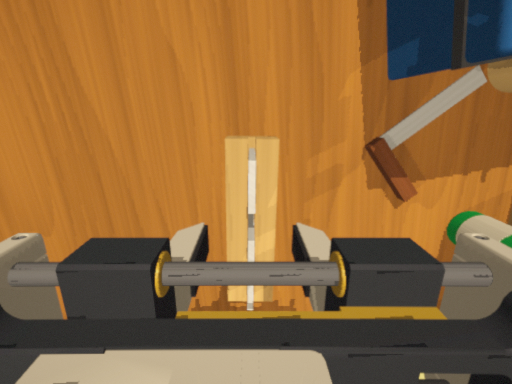

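The wrist view has the target holder's top edge at column 252, rows ~148-212, between the jaws and parallel to the stand.

Run:
```python
from h import *
np.set_printoptions(precision=4,suppress=True)
s=robot.observe();p=robot.read_camera('wrist')
g=p['pixels'].astype(int)
for r in [145,148,151,155,170,190,205,210,213,216,220]: print(r,(g[r,244:262].sum(1)//3).tolist())
for u in [(252,148),(252,212)]: print(atz(p,u,.111,s))
m=s['tool_rot'][2]
for r in (145,200): print('standedges',atz(p,(225.5,r),.04,s),atz(p,(279,r),.04,s))
```

```text
145 [166, 165, 165, 163, 161, 161, 161, 161, 161, 160, 138, 138, 156, 164, 164, 165, 164, 161]
148 [165, 166, 164, 163, 167, 171, 171, 169, 171, 168, 144, 151, 162, 165, 165, 166, 162, 163]
151 [167, 165, 164, 158, 167, 172, 173, 173, 174, 171, 147, 147, 159, 163, 165, 165, 163, 163]
155 [167, 165, 163, 148, 163, 174, 175, 176, 177, 174, 162, 159, 161, 164, 164, 164, 164, 163]
170 [168, 166, 164, 161, 202, 220, 222, 221, 220, 220, 215, 181, 153, 160, 163, 165, 164, 163]
190 [167, 166, 164, 166, 204, 220, 220, 219, 219, 219, 207, 181, 161, 155, 157, 163, 164, 165]
205 [166, 165, 166, 177, 203, 214, 216, 217, 217, 215, 194, 170, 161, 159, 160, 164, 164, 165]
210 [166, 162, 145, 172, 208, 218, 220, 219, 219, 218, 190, 166, 162, 159, 160, 165, 165, 165]
213 [166, 163, 143, 145, 168, 175, 175, 177, 183, 184, 173, 163, 162, 159, 160, 163, 165, 165]
216 [167, 163, 139, 119, 115, 115, 114, 115, 113, 118, 149, 161, 161, 159, 157, 159, 161, 165]
220 [167, 163, 137, 113, 114, 114, 114, 121, 155, 142, 151, 162, 161, 159, 156, 157, 162, 166]
[0.5259 0.3797 0.111 ]
[0.5203 0.3089 0.111 ]
standedges [0.4917 0.3767 0.04  ] [0.5608 0.371  0.04  ]
standedges [0.4835 0.3017 0.04  ] [0.5572 0.2957 0.04  ]
```

Request:
carry_out(commands=[[[0.001, 0.001, 0.03], 0.008, 0.6], [[0, 0, 0.04], 0, 0.6], [[0, 0, 0.04], 0, 0.6], [[0, 0, 0.03], 0, 0.6], [[0, 0, 0.022], 0, 0.6], [[0, 0, 0], 0, 0.6], [[0, 0, 0], 0, 0.3], [[0, 0, 0], 0, 0.15], [[0, 0, 0], 0, 0.0], [[0, 0, 0], 0, 0.0], [[0, 0, 0], 0, 0.0], [[0, 0, 0], 0, 0.0]], newtons=35)

```text
time: 5.0
tool_pos: [0.5231, 0.338, 0.0819]
tool_rot: [3.141, -0.0, 1.482]
contact_force: [-0.1, -0.4, -0.0]
opening: 0.0073
grip_force: 35.0
```

Request:
carry_out(commands=[[[0, 0, -0.02], 0, 0], [[0, 0, -0.04], 0, 0], [[0, 0, -0.05], 0, 0], [[0, 0, -0.05], 0, 0], [[-0.036, 0.004, 0], 0, 0], [[-0.056, 0.005, 0], 0, 0], [[-0.056, 0.005, 0], 0, 0], [[-0.056, 0.005, 0], 0, 0], [[-0.056, 0.005, 0], 0, 0], [[-0.056, 0.004, 0], 0, 0], [[-0.056, 0.004, 0], 0, 0], [[-0.046, 0.003, 0], 0, 0], [[-0.03, 0.002, 0], 0, 0], [[0, 0, 0], -0.031, 0], [[0, 0, 0], 0, 0], [[0, 0, 0], 0, 0], [[0, 0, 0], 0, 0]])

```text
time: 7.12
tool_pos: [0.5202, -0.1106, 0.2418]
tool_rot: [3.141, -0.0, 1.514]
contact_force: [-0.2, 0.5, -1.0]
opening: 0.008
grip_force: 35.0
```

Run:
```python
from h import *
np.set_printoptions(precision=4,suppress=True)
s=robot.observe();p=robot.read_camera('wrist');save(p,'w2.png');print(s['tool_pos'],s['tool_rot'],s['contact_force'],s['opening'])
for n,z in [('clip_mouth',.082),('clip_home',.05),('clip',.032),('shelf',0),('holder_foot',s['tool_pos'][2]-.067)]:
    for q in robot.tip_of(p,n)[:2]: print(n,q['at'],q['p'],atz(p,q['at'],z,s))
np.save('w2.npy',dict(s=s,p=p),allow_pickle=True)
cv2.imwrite('pics/w2c.png',cv2.resize(p['pixels'][90:290,200:400,::-1],None,fx=3,fy=3,interpolation=cv2.INTER_CUBIC))
```

```text
[ 0.5202 -0.1106  0.2418] [ 3.1415 -0.0002  1.514 ] [-0.1637  0.5313 -0.9788] 0.00797733832879977
clip_mouth [310.9, 170.6] 0.63 [ 0.5907 -0.1023  0.082 ]
clip_home [306.5, 170.6] 0.68 [ 0.5921 -0.1095  0.05  ]
clip [303.3, 170.6] 0.92 [ 0.5915 -0.1135  0.032 ]
clip [400.6, 239.6] 0.38 [ 0.7337 -0.2254  0.032 ]
shelf [371.5, 164.7] 0.79 [ 0.6973 -0.118   0.    ]
shelf [249.3, 209.7] 0.71 [ 0.5141 -0.1782  0.    ]
```

View pics/w2c.png

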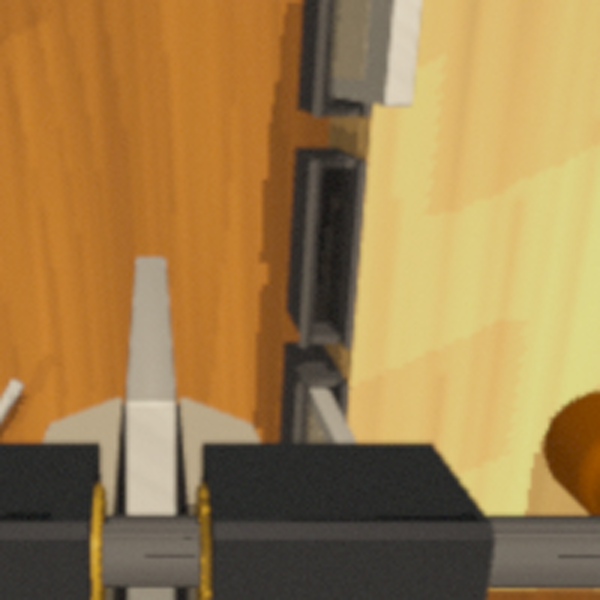

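The crop shows the empty clip at full-picture (299-321, 140-205), and the holder's lower +y corner at about (250,176). I'll zoom in on the clip to pick out its edges.

Run:
```python
from h import *
np.set_printoptions(precision=4,suppress=True)
d=np.load('w2.npy',allow_pickle=True).item();s,p=d['s'],d['p']
c=p['pixels'][130:215,290:330,::-1]
c=np.clip(c.astype(float)*1.8,0,255).astype(np.uint8)
c=cv2.resize(c,None,fx=7,fy=7,interpolation=cv2.INTER_NEAREST)
cv2.imwrite('pics/w2d.png',c)
# predicted corners
th=-.058;Rz=R.from_euler('z',th).as_matrix()
T=np.eye(4);T[:3,:3]=R.from_euler('xyz',s['tool_rot']).as_matrix();T[:3,3]=s['tool_pos'];M=np.linalg.inv(T@p['T_tool_cam'])
def proj(w):
    c=M[:3,:3]@w+M[:3,3];u,v=c[0]/-c[2],-c[1]/-c[2];k=1+p['k1']*(u*u+v*v);return np.array([p['cx']+p['fx']*u*k,p['cy']+p['fy']*v*k])
o=np.array([.594,-.111,.032])
for n,l in [('lip in top',(-6,0,42)),('cheek+ in',(0,34,46)),('cheek- in',(0,-34,46)),('cheek+ out',(0,37,46)),('cheek- out',(0,-37,46)),('back in +',(6,34,53)),('back in -',(6,-34,53)),('back out +',(9,37,53)),('back out -',(9,-37,53)),('lip bottom out +',(-9,37,0)),('lip42out+',(-9,37,42))]:
    q=proj(o+Rz@np.array(l)/1000); print(n,q,'crop',(q-[290,130])*7)
for z in (.17,.175,.18): print(atz(p,(250.3,176),z,s))
```

```text
lip in top [307.1384 176.0661] crop [119.969  322.4626]
cheek+ in [314.9976 148.0912] crop [174.9832 126.6387]
cheek- in [310.9343 203.8386] crop [146.54   516.8702]
cheek+ out [315.1911 145.4587] crop [176.3379 108.2111]
cheek- out [310.7681 206.1382] crop [145.3768 532.9675]
back in + [321.8066 148.9391] crop [222.6463 132.574 ]
back in - [317.2234 205.8151] crop [190.5641 530.7059]
back out + [324.7096 146.2461] crop [242.967 113.723]
back out - [319.5339 208.1595] crop [206.7375 547.1163]
lip bottom out + [300.088  140.9929] crop [70.6163 76.9504]
lip42out+ [306.6117 145.0271] crop [116.2818 105.1894]
[ 0.5211 -0.0832  0.17  ]
[ 0.5212 -0.082   0.175 ]
[ 0.5213 -0.0807  0.18  ]
```

View pics/w2d.png

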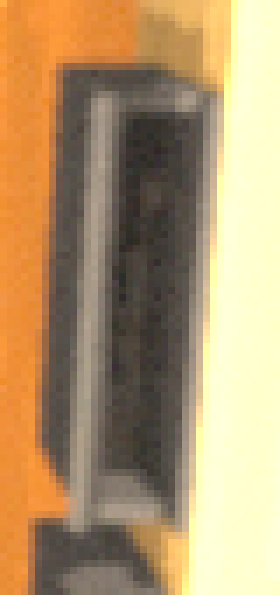

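Request:
carry_out(commands=[[[0.004, 0.03, 0], 0, 0], [[0.004, 0.04, 0], 0, 0], [[0, 0.001, 0.03], 0, 0], [[0, 0, 0.03], 0, 0], [[0, 0, 0.02], 0, 0], [[0, 0, 0], 0, 0], [[0, 0, 0], 0, 0], [[0, 0, 0], 0, 0]])

```text
time: 8.43
tool_pos: [0.5921, -0.1078, 0.163]
tool_rot: [3.139, 0.001, 1.513]
contact_force: [-0.9, 0.3, -0.9]
opening: 0.0081
grip_force: 35.0
```

Run:
```python
from h import *
np.set_printoptions(precision=4,suppress=True)
s=robot.observe();p=robot.read_camera('wrist');save(p,'w3.png');print(s['tool_pos'],s['tool_rot'],s['contact_force'],s['opening'])
np.save('w3.npy',dict(s=s,p=p),allow_pickle=True)
c=np.clip(p['pixels'][100:230,195:325,::-1].astype(float)*1.5,0,255).astype(np.uint8)
cv2.imwrite('pics/w3c.png',cv2.resize(c,None,fx=4.5,fy=4.5,interpolation=cv2.INTER_NEAREST))
```

```text
[ 0.5921 -0.1078  0.163 ] [3.1393 0.0005 1.5127] [-0.8743  0.3236 -0.9178] 0.00813189423993544
```

View pics/w3c.png

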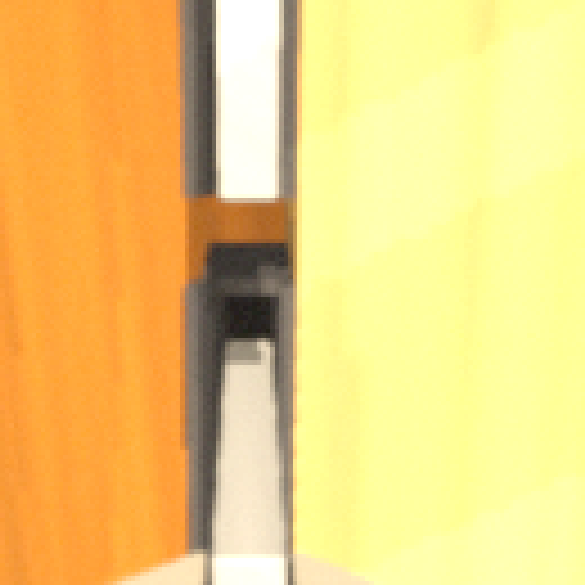

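Run:
```python
from h import *
np.set_printoptions(precision=4,suppress=True)
d=np.load('w3.npy',allow_pickle=True).item();s,p=d['s'],d['p']
f=lambda x,y:(195+x/4.5,100+y/4.5)
for z in (.094,.096,.098): print('foot',atz(p,f(222,338),z,s),atz(p,f(270,338),z,s))
print('cheek in',atz(p,f(250,295),.078,s),'out',atz(p,f(250,279),.078,s))
print('back in',atz(p,f(278,300),.085,s), atz(p,f(296,300),.085,s),'lip out',atz(p,f(188,300),.082,s))
for a,b in((300,20),(296,520)):print('shelf edge',atz(p,f(a,b),.085,s))
for a,b in((188,290),(187,540)):print('lip edge',atz(p,f(a,b),.082,s))
g=p['pixels'].astype(int).sum(2)//3
for y in (290,310,330,335,340,345,350,355,360,370,400): r=round(100+y/4.5);print(y,r,g[r,234:264].tolist())
```

```text
foot [ 0.5884 -0.0788  0.094 ] [ 0.5971 -0.0793  0.094 ]
foot [ 0.5885 -0.0783  0.096 ] [ 0.5971 -0.0788  0.096 ]
foot [ 0.5885 -0.0778  0.098 ] [ 0.5971 -0.0783  0.098 ]
cheek in [ 0.5938 -0.0744  0.078 ] out [ 0.594  -0.0713  0.078 ]
back in [ 0.5991 -0.0742  0.085 ] [ 0.6024 -0.0744  0.085 ] lip out [ 0.582  -0.0738  0.082 ]
shelf edge [ 0.6055 -0.0247  0.085 ]
shelf edge [ 0.6003 -0.1189  0.085 ]
lip edge [ 0.5822 -0.0719  0.082 ]
lip edge [ 0.5781 -0.1231  0.082 ]
290 164 [106, 98, 85, 79, 69, 59, 54, 48, 42, 44, 41, 49, 47, 51, 50, 53, 55, 53, 54, 69, 75, 79, 71, 78, 82, 86, 109, 150, 166, 168]
310 169 [108, 93, 82, 80, 76, 64, 54, 49, 44, 38, 31, 28, 24, 23, 20, 27, 26, 21, 20, 20, 24, 34, 49, 74, 83, 88, 110, 147, 160, 162]
330 173 [107, 94, 83, 80, 77, 60, 55, 53, 45, 35, 37, 28, 22, 26, 23, 20, 19, 22, 22, 24, 18, 34, 46, 73, 84, 89, 117, 154, 165, 163]
335 174 [106, 93, 84, 83, 74, 62, 53, 52, 49, 40, 35, 32, 31, 24, 24, 24, 27, 29, 33, 36, 32, 35, 49, 74, 85, 87, 119, 154, 163, 162]
340 176 [108, 93, 84, 80, 77, 62, 52, 55, 43, 37, 43, 70, 84, 91, 90, 87, 89, 94, 125, 136
[... 195 characters left out ...]
09, 95, 84, 79, 73, 60, 54, 53, 45, 38, 53, 83, 93, 94, 93, 94, 93, 93, 101, 129, 140, 105, 61, 74, 82, 88, 117, 150, 160, 161]
355 179 [109, 93, 84, 80, 76, 62, 54, 52, 43, 44, 53, 83, 95, 95, 95, 96, 94, 94, 100, 129, 138, 100, 58, 70, 84, 87, 114, 152, 162, 162]
360 180 [104, 92, 84, 82, 76, 61, 54, 52, 46, 40, 60, 101, 115, 116, 116, 117, 115, 115, 118, 135, 137, 98, 59, 73, 83, 92, 121, 155, 165, 163]
370 182 [107, 93, 83, 80, 77, 63, 56, 51, 46, 44, 79, 130, 145, 148, 146, 147, 145, 147, 146, 144, 138, 102, 64, 74, 81, 92, 126, 155, 163, 161]
400 189 [106, 92, 84, 81, 78, 68, 57, 49, 45, 58, 124, 146, 148, 148, 148, 148, 147, 146, 149, 146, 144, 131, 95, 78, 81, 91, 129, 158, 162, 161]
```

Alignment is within about 0.5 mm in x and y. I'll insert it gently, down to just above the seat.

Request:
carry_out(commands=[[[0, -0.0005, 0.006], 0, 0], [[0, 0, 0.008], 0, 0], [[0, 0, 0.008], 0, 0], [[0, 0, 0.006], 0, 0], [[0, 0, 0], 0, 0], [[0, 0, 0], 0, 0]], newtons=50)

```text
time: 9.22
tool_pos: [0.5911, -0.1076, 0.1338]
tool_rot: [3.141, -0.0, 1.513]
contact_force: [0.2, -0.1, -1.3]
opening: 0.008
grip_force: 50.0
```

Request:
carry_out(commands=[[[0, 0, 0.003], 0, 0], [[0, 0, 0.003], 0, 0], [[0, 0, 0.002], 0, 0], [[0, 0, 0], 0, 0], [[0, 0, 0], 0, 0]])

```text
time: 9.85
tool_pos: [0.5911, -0.1076, 0.1261]
tool_rot: [3.141, 0.0, 1.513]
contact_force: [-0.7, 0.1, 3.4]
opening: 0.008
grip_force: 50.0
```

Request:
carry_out(commands=[[[0, 0, 0.002], 0, 0], [[0, 0, 0.002], 0, 0], [[0, 0, 0.002], 0, 0], [[0, 0, 0], 0, 0], [[0, 0, 0], 0, 0]])

```text
time: 10.48
tool_pos: [0.5911, -0.1076, 0.12]
tool_rot: [3.141, 0.0, 1.513]
contact_force: [-1.2, 0.5, 6.6]
opening: 0.0076
grip_force: 50.0
```

Request:
carry_out(commands=[[[0, 0, 0.001], 0, 0], [[0, 0, 0.001], 0, 0], [[0, 0, 0.001], 0, 0], [[0, 0, 0], 0, 0], [[0, 0, 0], 0, 0]])

```text
time: 11.1
tool_pos: [0.5911, -0.1076, 0.1172]
tool_rot: [3.141, 0.0, 1.513]
contact_force: [-2.2, -0.2, 7.5]
opening: 0.0077
grip_force: 50.0
```

Request:
carry_out(commands=[[[0, 0, 0.0005], 0, 0], [[0, 0, 0.0005], 0, 0], [[0, 0, 0], 0, 0], [[0, 0, 0], 0, 0]])

```text
time: 11.6
tool_pos: [0.5911, -0.1076, 0.1168]
tool_rot: [3.141, 0.0, 1.513]
contact_force: [-1.7, 1.2, 11.8]
opening: 0.0079
grip_force: 50.0
```

Request:
carry_out(commands=[[[0, 0, 0.0005], 0, 0], [[0, 0, 0.0005], 0, 0], [[0, 0, 0], 0, 0], [[0, 0, 0], 0, 0]])

```text
time: 12.1
tool_pos: [0.5912, -0.1076, 0.1167]
tool_rot: [3.14, 0.0, 1.513]
contact_force: [-4.5, 1.2, 17.4]
opening: 0.0078
grip_force: 50.0
```

The tool stalled at z≈0.1167, which puts the foot at 0.050 (home), and the force rose steeply. That's the stop. One look to check, then hand in.

Run:
```python
from h import *
s=robot.observe();p=robot.read_camera('scene');print(s['tool_pos'],s['contact_force'],s['torque'])
cv2.imwrite('pics/s2.png',cv2.resize(p['pixels'][120:300,170:400,::-1],None,fx=3,fy=3,interpolation=cv2.INTER_CUBIC))
```

```text
[ 0.59116556 -0.10764319  0.11671771] [-4.51102669  1.20523242 17.35676851] [0.23163543 1.2384175  0.03804819]
```

View pics/s2.png

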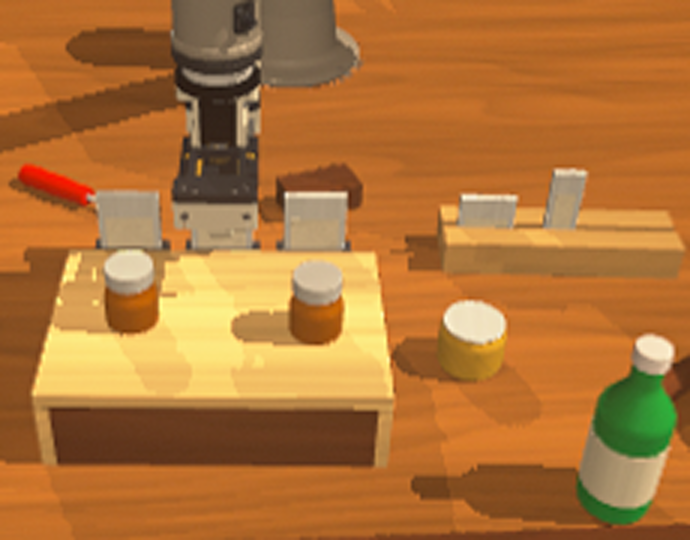

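The holder is upright in the middle clip at about (222,235) in the crop, and everything else is where it was. I'm handing in.

```bash
python3 -c "
from cell import robot
print(robot.hand_in())"
```

```text
the job is handed in; nothing more can be done
None
```

The tall, wide holder is in the middle clip, gripped and pressed against the seat's stop with about 17 N, and the job was handed in after about 12 s; the judge's result was not shown.

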